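# Clamp a hardwood blank in the bench clamp

### The arm

A 6-joint arm with a two-finger parallel gripper is mounted at the origin on a cart in front of the work surface, level with it; the furniture and walls round the work are solid. World frame = base frame: x ahead of the robot, y to its left, z up, the work surface at z = 0. Lengths are in m, angles in rad, forces in N, time in s.
With the tool pointing down it reaches from about 0.4 to 0.925 m from the base axis. Payload 12.5 kg.
Tool frame: the origin (TCP) lies at the very end of the fingers, on their centre line; the grasp point (between the pads) lies arm.grip_depth behind it (arm.grip_depth is the distance from the TCP to the grasp point, in m); z points along the fingers, y is the line along which they close (so a half turn about z gives the same grasp; the last joint's range is limited). The gripper opens to 95 mm and grips with 3 to 60 N. Pads are 20 mm wide; open, the fingers measure 119 mm over their backs; the gripper's body (75 mm by 180 mm) begins 59 mm behind the grasp point.
Start: joints at [-1.244, 0.491, 1.559, -0, 1.092, -0.106], TCP at [0.262, -0.567, 0.193] pointing down, gripper open.
Joint ranges: [-3.1, 3.1], [-0.84, 2.19], [0.05, 2.79], [-1.13, 4.28], [0.06, 2.93], [-2.69, 2.69]. Speed limits (rad/s): [2.22, 2.22, 2.79, 3.14, 3.14, 3.14].

### API

Orientations are given as a unit quaternion [w, x, y, z].
In Python, from rig import arm gives the robot as it stands.
- The arm moves only by the shell command python3 -m handwheel 'ROWS' [FORCE]. ROWS is JSON, a list of rows, each a list of 3 entries, a list of its own where there are three numbers: the finger opening in cm, from 0 to 9.51, then the shift along the world's x, y, z in cm, then the turn about the world's z in degrees. In form: [[hand, [dx, dy, dz], yaw], ...]. A call has 1 to 20 rows; each row is the pose to reach, as a shift and turn from the pose commanded when the call began; what a row does not reach only later rows make up. A row lasts 1/8 s, in which the tool goes at most 62.5 mm and 10.7 degrees, less where a joint would pass 70% of its speed; a pose out of reach is approached as far as the arm can. A call with a gripper value outside its range is refused whole. The fingers move at their own pace and stop on an object; FORCE is the grip in N (left out, the last holds). Time passes only in rows, so rows that repeat a pose let the fingers close. It gives the time, the measured TCP pose, the force, the opening and the grip force at its end, in the units of the state.
- arm.observe(): the state, without advancing time (a new reading comes with each control period).
- arm.get_image(name): name is "side" or "top"; returns a dict with "frame" (384x512x3 uint8, red, green, blue), "z_map" (384x512 float32, m along the optical axis (not along the pixel's ray), 0 where there is no reading), "mtx" (3x3 intrinsics, pixels), "k1" (the pictures are not rectified: a ray, as slopes to the right and down, at radius r is drawn at 1 + k1 r^2 times it, then the intrinsics apply), "pose" (4x4, takes a point from camera to world coordinates). Camera axes: x right, y down, z forward; pixel columns grow to the right and rows downward; lengths in m; the calibration is good to about 2 mm. A picture is of the moment at which its call begins.
- arm.job_done(): hands the job in; it is judged then, once.
The state is a dict: "clock": time; "joint_pos": joint angles; "qvel": joint speeds; "joint_torque": joint torques, N m; "tcp_pos": TCP position; "eef_rot": TCP orientation; "contact_force": force on the tool from outside, world axes, zero at the start; "moment": the same for the moment, N m; "opening": finger opening in m; "grip_force": force on a finger pad.
Only numpy, scipy, OpenCV 4.12 (cv2) and the standard library are available. Lean on these libraries where they do the work, as an engineer would, in place of code of your own. Each camera call takes 0.05 s, during which the arm holds its last target. There are 200 camera calls.

### The job

Clamp the hardwood blank for filing: push it fully home into the corner of the two low stops on the clamp's plate, then slide the loose jaw down the bar by pushing close to the bar, until its foot sits on the blank and the jaw tilts up and binds, and then turn the T handle clockwise by about half a turn or more until the blank is held firmly. Let go and leave it clamped and still home; do not shift the two bottles, the wax block or the punch standing around.

Things in the scene. Friction and masses are not known exactly. Their poses are not given: they have to be found in the camera images.
- clamp_base: Fixed dark steel clamp plate 290 x 150 x 18 mm, x -160..+130 in its frame (origin on the bench, z up; -x end nearest the robot). On top, 16 mm high stops: rear stop face at x = +75 mm (y -60..+40), side stop face at y = +30 (x -115..+35). Upright flat bar 20 (x) x 10 (y) mm at x = +100, y = 0, top 175 mm above the bench.
- blank: Loose two-ply hardwood block 180 x 60 x 30 mm, 0.2 to 0.4 kg; origin at the centre of its underside, x along its length. It starts on the plate under the jaw, 11 to 25 mm short of the rear stop, 10 to 24 mm off the side stop and a few degrees askew. Home, its origin is at x = -15, y = 0 mm in clamp_base's frame, axes parallel, its front end at x = -105.
- jaw: Sliding jaw: collar 40 mm high, 50 x 30 mm, loosely round the bar (origin on the bar's axis, mid collar), and a 22 mm wide arm reaching 130 mm toward clamp_base's -x to a 34 mm round boss that carries the screw. Collar and arm have one flat top, 20 mm above the origin (boss 26 mm). Hanging free, the arm droops and stays by friction where it is.
- jaw_push (a point): point on the arm's flat top, 25 mm from the bar's axis toward the screw: push straight down here with 10 to 20 N and the jaw slides; pushed much nearer the screw it only jams. Once the foot stands on the blank, pushing on here tilts the arm up until it binds; a push that ends firmly at some 25 N is enough
- screw: T handle of the screw: level bar 58 mm long, 10 mm thick, with 14 mm ball ends, along its own y axis, on a 10 mm neck (18 mm hub from 13 mm below the bar's centre); origin at the bar's centre on the screw's axis, z up along the screw. The bar stands 34 mm above the boss, 40 mm above the arm's top, and moves with the jaw. The screw's axis is 130 mm from the bar's axis.
- foot: round foot under the screw, 28 mm across, free to rock; origin in the middle of its flat underside, 117 mm below the T handle's centre. With the jaw only pushed down by hand it presses on the blank with some 14 N; each rad of the handle adds about 5 N; over 21 N is firm
- jaw_slide (a joint): how far the jaw has slid down the bar, m: 0 at the top, starts between 0 and 0.025; with the foot on the blank and the jaw bound about 0.053
- jaw_tilt (a joint): tilt of the jaw on the bar, rad: about -0.06 drooping free, about +0.08 when tilted up and bound, a little more when screwed tight
- screw_turn (a joint): turn of the T handle, rad: grows clockwise seen from above, feeding foot and handle down 2 mm per rad; starts between -0.7 and 0.5, ends at 9. It takes 0.12 N m to turn, some 0.2 N m when tight. After the jaw has bound, 2.5 to 3.5 rad of turn makes it tight; it stays where it is left
- oil_bottle: white plastic bottle with red cap, 34 mm across, 99 mm high, beside the clamp; leave it; origin under its centre
- flux_bottle: brown bottle with black cap, 42 mm across, 83 mm high, beside the clamp; leave it; origin under its centre
- wax_block: amber wax block 30 x 62 x 18 mm beside the clamp; leave it; origin under its centre
- punch: steel punch 18 x 78 x 18 mm lying behind the clamp; leave it; origin under its centre

How it is judged:
By the outcome, as a careful person would: the job done as asked, in the order asked, and still so for the second after the job is handed in, with the robot touching nothing.
It also fails if it takes over 72 s, if anything falls off the work surface, if the arm or the gripper's body presses on something with over 40 N, if the wrist force passes 120 N, or if a joint passes its speed limit or range.

## Working session

There is one attempt and no reset: what is moved stays moved. The work goes in short steps, Python scripts to look and compute and a shell command to move; the robot and the scene stay as the last step left them, time stands still between calls to the robot, and variables do not carry over. Pictures are saved under pics/ and viewed, at most 12 in all, crops included, and the job is handed in when it is done.

```bash
mkdir -p pics; cat > h.py <<'E'
import numpy as np, cv2
from rig import arm
def grab(n):
    d=arm.get_image(n); np.savez(''+n+'.npz',**{k:np.asarray(v) for k,v in d.items()}); return d
def load(n): return dict(np.load(''+n+'.npz'))
def slopes(d,uv):
    uv=np.asarray(uv,float).reshape(-1,1,2)
    return cv2.undistortPoints(uv,d['mtx'],np.array([float(d['k1']),0,0,0])).reshape(-1,2)
def rays(d,uv):
    s=slopes(d,uv); v=np.c_[s,np.ones(len(s))]@d['pose'][:3,:3].T
    return d['pose'][:3,3],v
def onplane(d,uv,z):
    o,v=rays(d,uv); return o+v*((z-o[2])/v[:,2])[:,None]
def cloud(d):
    h,w=d['z_map'].shape; u,v=np.meshgrid(np.arange(w),np.arange(h))
    o,r=rays(d,np.c_[u.ravel(),v.ravel()]); return (o+r*d['z_map'].reshape(-1,1)).reshape(h,w,3)
E
python3 - <<'E'
from h import *
print({k:v for k,v in arm.observe().items()}, arm.grip_depth)
for n in('top','side'):
    d=grab(n); cv2.imwrite(f'pics/{n}0.png',cv2.resize(d['frame'][:,:,::-1],(768,576)))
    print(n,d['pose'].round(3),d['mtx'],d['k1'])
E
```

```text
{'clock': 0.0, 'joint_pos': array([-1.24364602e+00,  4.91562577e-01,  1.55948835e+00, -1.81422623e-05,
        1.09171744e+00, -1.05628215e-01]), 'qvel': array([ 0.0004937 ,  0.00089425,  0.00104174,  0.00037224,  0.00048409,
       -0.00093971]), 'joint_torque': array([-2.01046321e-03, -6.12645149e+01, -2.58183521e+01,  6.91264146e-02,
        4.81540232e-02, -1.45543781e-04]), 'tcp_pos': array([ 0.2620271 , -0.56709756,  0.1924465 ]), 'eef_rot': array([-5.83362769e-04,  9.76677989e-01,  2.14708548e-01, -7.29764601e-05]), 'contact_force': array([-0.00954733, -0.25429215, -0.10840312]), 'moment': array([0.04682219, 0.06201429, 0.06350505]), 'grip_force': 0.0, 'opening': 0.0951711469386555} 0.0188
top [[-0.012 -0.996  0.086  0.561]
 [-1.     0.011 -0.011 -0.182]
 [ 0.01  -0.086 -0.996  0.998]
 [ 0.     0.     0.     1.   ]] [[405.11994026   0.         263.15103227]
 [  0.         405.11994026 188.46995207]
 [  0.           0.           1.        ]] 0.04709322082249903
side [[-0.998  0.033 -0.047  0.695]
 [ 0.057  0.41  -0.91   0.583]
 [-0.011 -0.912 -0.411  0.481]
 [ 0.     0.     0.     1.   ]] [[350.6411228    0.         253.19031434]
 [  0.         350.6411228  188.30374344]
 [  0.           0.           1.        ]] -0.025797226070406132
```

View pics/top0.png

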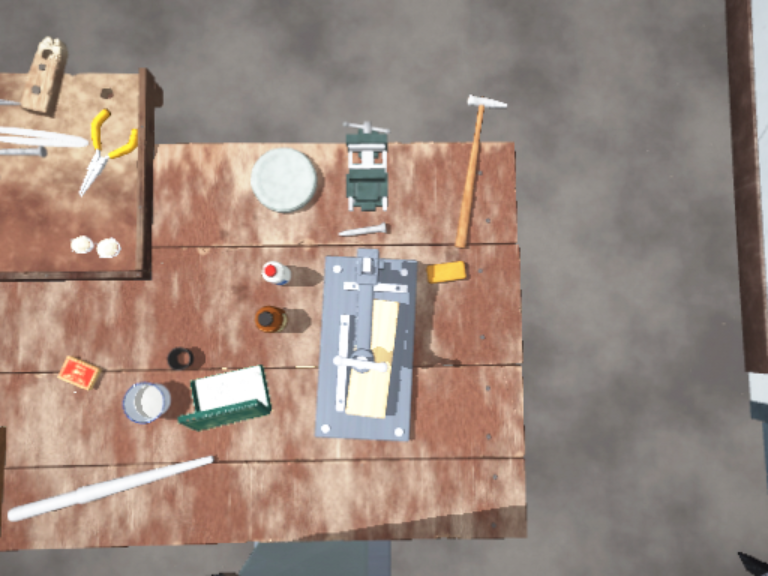

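View pics/side0.png

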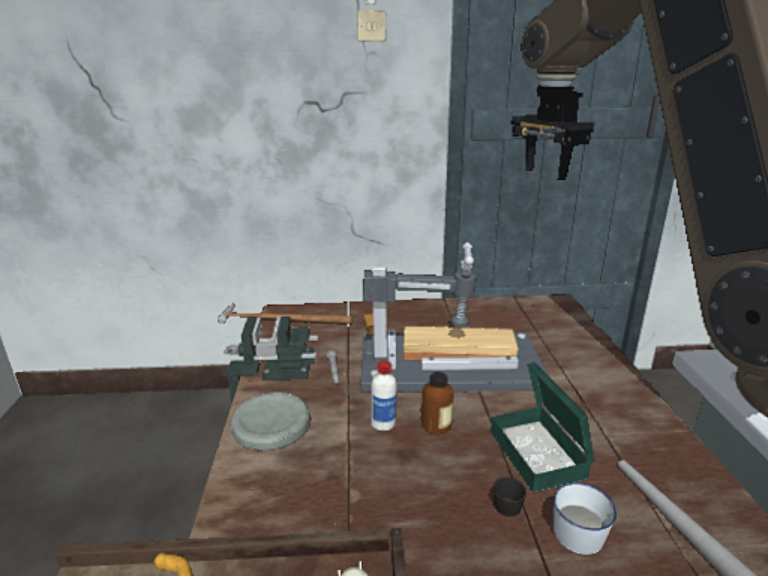

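The top view shows the plate at about (325..415, 257..440), with the blank askew to the right of the side stop (360..398, 300..415). The T handle is at (362,362), lying roughly along y. The side view shows the jaw high on the bar and the bottles at (384,400) and (437,405). Next I'll measure them from the point cloud.

```bash
python3 - <<'E'
from h import *
d=load('top'); P=cloud(d); f=d['frame'].astype(int)
hsv=cv2.cvtColor(d['frame'],cv2.COLOR_RGB2HSV)
u,v=np.meshgrid(np.arange(512),np.arange(384))
box=(u>190)&(u<300)&(v>150)&(v<305)
def rect(name,m,z):
    m=m.astype(np.uint8); n,l,s,c=cv2.connectedComponentsWithStats(m)
    i=1+np.argmax(s[1:,4]); vv,uu=np.nonzero(l==i)
    W=onplane(d,np.c_[uu,vv],z); (c,sz,a)=cv2.minAreaRect((W[:,:2]*1000).astype(np.float32))
    print(name,len(uu),np.round(c,1),np.round(sz,1),round(a,2),'medz',np.median(P[l==i][:,2]).round(4)); return W
Z=P[:,:,2]
print('bench z',np.median(Z[190:230,110:150]), 'bench2',np.median(Z[230:270,300:330]))
plate=box&(Z>.009)
rect('plate',plate&(Z<.2),.018)
bl=box&(hsv[...,0]>12)&(hsv[...,0]<35)&(hsv[...,1]>60)&(hsv[...,2]>150)&(Z>.035)&(Z<.06)
W=rect('blank',bl,.048)
np.save('blankW.npy',W)
hi=box&(Z>.1)
print('hist',np.histogram(Z[hi],bins=np.arange(.1,.25,.01)))
for lo,hi_ in((.12,.17),(.17,.185),(.185,.23)):
    m=box&(Z>lo)&(Z<hi_); Q=P[m]; 
    if len(Q): print(lo,len(Q),Q.min(0).round(3),Q.max(0).round(3),np.median(Q,0).round(3))
rect('all>12 arm',box&(Z>.115)&(Z<.172),.15)
cv2.imwrite('pics/c1.png',cv2.resize(d['frame'][150:305,190:310,::-1],None,fx=3.8,fy=3.8,interpolation=cv2.INTER_CUBIC))
E
```

```text
bench z -0.0005664423920819228 bench2 -0.0008564112121998702
plate 7479 [ 551.6 -146.1] [151.2 303.3] 86.44 medz 0.0195
blank 109 [ 531.4 -170.5] [32.3 23.5] 76.85 medz 0.0478
hist (array([  2,   1,   0,   9,  13, 308, 562,  51,  20,  81, 116,   0,   0,
         0]), array([0.1 , 0.11, 0.12, 0.13, 0.14, 0.15, 0.16, 0.17, 0.18, 0.19, 0.2 ,
       0.21, 0.22, 0.23, 0.24]))
0.12 892 [ 0.512 -0.169  0.133] [ 0.683 -0.13   0.169] [ 0.604 -0.15   0.161]
0.17 69 [ 0.519 -0.158  0.17 ] [ 0.667 -0.139  0.184] [ 0.652 -0.152  0.176]
0.185 199 [ 0.516 -0.179  0.185] [ 0.536 -0.111  0.205] [ 0.526 -0.146  0.201]
all>12 arm 868 [ 606.2 -149.7] [ 31.4 156.3] 86.45 medz 0.1613
```

View pics/c1.png

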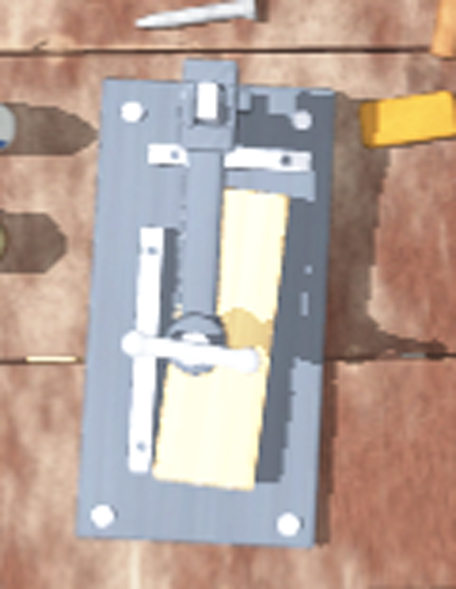

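The crop shows the plate with its four bolts, the rear stop at (150..310,158) and the side stop at (145,230..470). The blank's right edge runs (289,193)→(254,489) and its front edge (153,478)→(254,489). The handle's balls are at (133,343) and (250,360).

```bash
cat >> h.py <<'E'
def comp(m):
    n,l,s,c=cv2.connectedComponentsWithStats(m.astype(np.uint8)); return l==1+np.argmax(s[1:,4])
def pix(m): v,u=np.nonzero(m); return np.c_[u,v]
def rect(d,m,z):
    W=onplane(d,pix(m),z); return cv2.minAreaRect((W[:,:2]*1000).astype(np.float32)),W
E
python3 - <<'E'
from h import *
d=load('top'); P=cloud(d); Z=P[...,2]; f=d['frame'].astype(int)
u,v=np.meshgrid(np.arange(512),np.arange(384))
box=(u>190)&(u<300)&(v>165)&(v<305)
m=comp(box&(Z>.009)); W=onplane(d,pix(m),.018)
# plate edges: fit lines to extreme pts
yaw=np.radians(-3.5)
for it in range(2):
    R=np.array([[np.cos(yaw),np.sin(yaw)],[-np.sin(yaw),np.cos(yaw)]]); Q=W[:,:2]@R.T
    xs=np.linspace(Q[:,0].min()+.02,Q[:,0].max()-.05,40); L=[];Rr=[]
    for a in xs:
        s=Q[np.abs(Q[:,0]-a)<.003]; L.append(s[:,1].max());Rr.append(s[:,1].min())
    sl=[np.polyfit(xs,y,1)[0] for y in(L,Rr)]; print('slopes',sl); yaw+=np.mean(sl)
L,Rr=np.median(L),np.median(Rr); ys=np.linspace(Rr+.02,L-.02,20)
fr=np.median([Q[np.abs(Q[:,1]-b)<.003][:,0].min() for b in ys])
far=[Q[np.abs(Q[:,1]-b)<.003][:,0].max() for b in ys]
print('yaw',np.degrees(yaw),'width',L-Rr,'front',fr,'far',np.round(far,3))
cy=(L+Rr)/2; ox=fr+.160; O=R.T@np.array([ox,cy]); print('origin(front based)',O, 'from far med', np.sort(far)[:6].mean()-.130-ox)
np.savez('clamp.npz',O=O,R=R,yaw=yaw)
C=lambda p:(np.asarray(p)[...,:2]-O)@R.T*1000
hi=comp(box&(Z>.19)); W=onplane(d,pix(hi),.198)
print('T pts clamp',cv2.minAreaRect(C(W).astype(np.float32)),np.median(P[hi][:,2]))
warm=box&(f[...,0]-f[...,2]>25)&(Z>.038)&(Z<.058)
b=comp(warm);W=onplane(d,pix(b),.048);B=C(W)
print('blank n',b.sum(),'z',np.median(Z[b]))
hull=cv2.approxPolyDP(cv2.convexHull(B.astype(np.float32)),5,True);print(hull.reshape(-1,2).round(1), cv2.minAreaRect(B.astype(np.float32)))
# right edge fit
xs=np.arange(B[:,0].min()+10,B[:,0].max()-8,4); e=np.array([B[abs(B[:,0]-x)<3][:,1].min() for x in xs]); p=np.polyfit(xs,e,1); print('right edge',p,np.degrees(np.arctan(p[0])),'x range',B[:,0].min(),B[:,0].max())
# objects
arm_=box&(Z>.14)&(Z<.172); A=C(P[arm_]); print('arm y med by x:')
for x in range(-30,120,15):
    s=np.abs(A[:,0]-x)<5; print(x,s.sum(),A[s,1].min().round(1) if s.any() else '',A[s,1].max().round(1) if s.any() else '',np.median(P[arm_][s,2]).round(4) if s.any() else '')
E
```

```text
slopes [np.float64(-0.004478911310350743), np.float64(-0.00010250135340478853)]
slopes [np.float64(-0.0030227839328972645), np.float64(0.002159541268607804)]
yaw -3.6559778856001977 width 0.1476174768190732 front 0.408949773265576 far [0.695 0.695 0.695 0.695 0.694 0.696 0.696 0.696 0.71  0.71  0.71  0.709
 0.709 0.709 0.706 0.696 0.696 0.695 0.695 0.695]
origin(front based) [ 0.56073254 -0.14751762] from far med -0.004106208215211571
T pts clamp ((-35.10444259643555, 0.17110443115234375), (69.98040008544922, 12.30713176727295), 85.09259033203125) 0.20053838614393693
blank n 278 z 0.04772003484119275
[[  55.9  -43. ]
 [ -18.2   -9.5]
 [-122.4  -31.4]] ((-32.31295394897461, -24.684368133544922), (32.35873794555664, 178.7058563232422), 85.7796401977539)
right edge [ -0.0753086  -42.57765841] -4.3067354730981515 x range -122.4036291791222 55.928585469983815
arm y med by x:
-30 34 -15.4 15.7 0.1624
-15 51 -10.3 10.9 0.1582
0 58 -11.3 11.6 0.1583
15 53 -10.8 10.3 0.1586
30 52 -10.2 11.1 0.1598
45 56 -11.1 11.9 0.1609
60 55 -10.5 10.6 0.1616
75 65 -13.9 15.5 0.1627
90 53 -14.6 14.2 0.1631
105 51 -14.5 15.0 0.1646
```

```bash
python3 -m handwheel '[[9.5,[0,0,7],0],[9.5,[5,10,8],-10],[9.5,[9,20,8],-20],[9.5,[14,31,8],-28],[9.5,[18.5,42.3,7],-32.8],[9.5,[18.5,42.3,7],-32.8],[9.5,[18.5,42.3,7],-32.8],[9.5,[18.5,42.3,7],-32.8],[9.5,[18.5,42.3,7],-32.8],[9.5,[18.5,42.3,7],-32.8]]'
python3 - <<'E'
from h import *
s=arm.observe();print(s['clock'],s['tcp_pos'],s['eef_rot'],s['joint_pos'])
d=grab('side');cv2.imwrite('pics/s1.png',cv2.resize(d['frame'][60:300,200:420,::-1],None,fx=2.5,fy=2.5))
E
```

```text
clock: 1.35
tcp_pos: [0.4474, -0.143, 0.2629]
eef_rot: [-0.0, 0.998, -0.068, -0.0]
contact_force: [0.0, -0.6, 0.8]
opening: 0.0949
grip_force: 0.0
1.35 [ 0.4474346  -0.14302436  0.26292798] [-2.81051099e-05  9.97666226e-01 -6.82793592e-02 -1.74726794e-04] [-4.50095346e-01  1.93721429e-01  1.82295194e+00 -8.64686908e-05
  1.12526452e+00  1.25740331e+00]
```

View pics/s1.png

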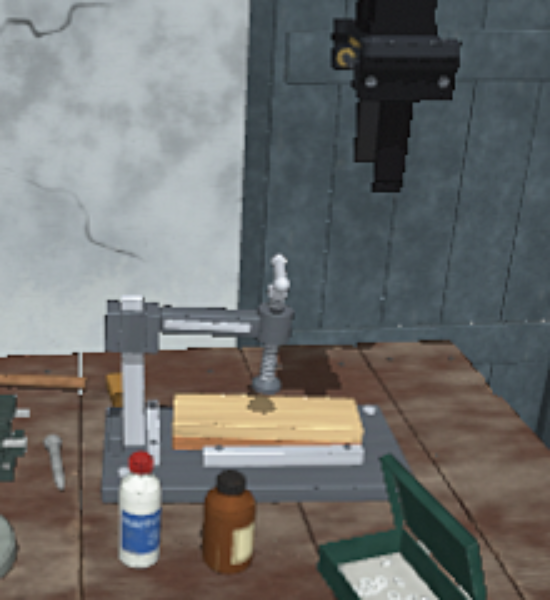

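The side view shows the gripper above the front end of the blank, clear of the T handle at (280,280). I'll lower it now, staying above the side stop, and grip.

```bash
python3 -m handwheel '[[9.5,[0,0,-6],0],[9.5,[0,0,-12],0],[9.5,[0,0,-18],0],[9.5,[0,0,-22.5],0],[9.5,[0,0,-22.5],0],[9.5,[0,0,-22.5],0],[5,[0,0,-22.5],0],[5,[0,0,-22.5],0],[5,[0,0,-22.5],0],[5,[0,0,-22.5],0],[5,[0,0,-22.5],0],[5,[0,0,-22.5],0]]' 15
python3 - <<'E'
from h import *
s=arm.observe();print(s['tcp_pos'],s['eef_rot'],s['contact_force'],s['moment'])
c=np.load('clamp.npz');R=c['R'];O=c['O']-R.T@[.002,0];print('clamp xy',R@(s['tcp_pos'][:2]-O)*1000)
E
```

```text
clock: 2.9
tcp_pos: [0.4471, -0.1444, 0.038]
eef_rot: [0.0, 0.998, -0.07, -0.0]
contact_force: [0.0, -0.2, 0.0]
opening: 0.0508
grip_force: 0.0
[ 0.44712916 -0.14435518  0.03801283] [ 1.82101227e-05  9.97564340e-01 -6.97522698e-02 -8.92666590e-05] [ 0.02725445 -0.15132926  0.04607605] [ 0.0366304  -0.00149867 -0.00406412]
clamp xy [-111.57559295   -4.03895785]
```

```bash
python3 - <<'E'
from h import *
d=grab('top');t=cv2.resize(d['frame'][150:305,190:310,::-1],None,fx=3,fy=3)
s=grab('side');q=cv2.resize(s['frame'][100:280,220:400,::-1],(465,465))
cv2.imwrite('pics/p2.png',np.hstack([t[:465],q[:t.shape[0]]]))
E
```

```text
(no output)
```

View pics/p2.png

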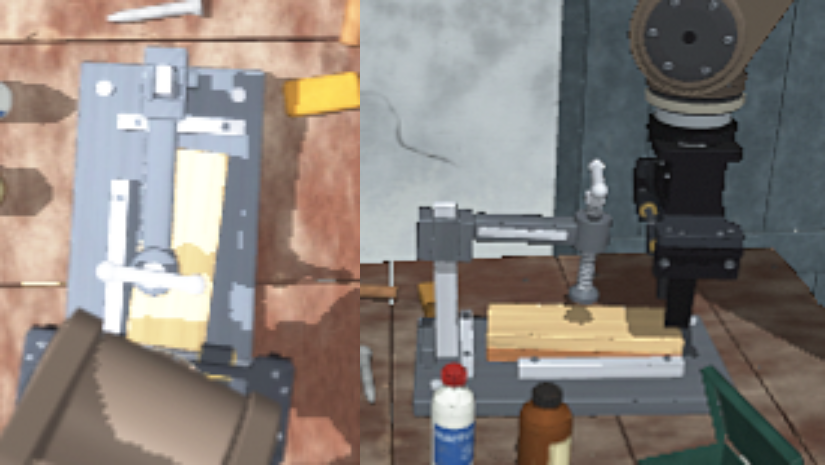

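Opening is 51 mm with no grip force, so the fingers have missed the blank, even though the images put them right at its front end (finger at (680,325) in the side half). I'll check against the side camera's depth.

```bash
python3 - <<'E'
from h import *
c=np.load('clamp.npz');R=c['R'];O=c['O']-R.T@[.002,0]
d=load('side');P=cloud(d);f=d['frame'].astype(int)
C=lambda p:np.c_[(p[:,:2]-O)@R.T,p[:,2]]*1000
u,v=np.meshgrid(np.arange(512),np.arange(384))
box=(u>240)&(u<400)&(v>195)&(v<255)
w=comp(box&(f[...,0]-f[...,2]>40)&(P[...,2]>.022)&(P[...,2]<.06)); Q=C(P[w]);print(w.sum(),Q.min(0),Q.max(0))
top=Q[abs(Q[:,2]-np.percentile(Q[:,2],90))<2.5];print('z pct',np.percentile(Q[:,2],[5,50,90]))
print(cv2.minAreaRect(top[:,:2].astype(np.float32)))
print(cv2.approxPolyDP(cv2.convexHull(top[:,:2].astype(np.float32)),4,True).reshape(-1,2))
k=(u>325)&(u<400)&(v>170)&(v<240)&(f.max(2)<50); Q=C(P[k]); Q=Q[Q[:,2]<110]; print('finger',len(Q)); 
for z in range(30,110,10):
  s=Q[abs(Q[:,2]-z)<5]
  if len(s):print(z,len(s),s.min(0).round(),s.max(0).round())
E
```

```text
1387 [-117.2018741   -43.63296498   22.34915954] [61.21339632 28.7737227  49.36611128]
z pct [28.98020007 46.5229414  47.84970075]
((-29.25048065185547, -8.757221221923828), (62.85558319091797, 176.97463989257812), 85.51097869873047)
[[  56.812107  -40.345795]
 [  61.140167   12.018136]
 [  51.759212   16.407303]
 [-114.60854    28.329956]
 [-107.70254   -28.953821]
 [ -14.133474  -41.468536]]
finger 243
50 1 [-112.  -25.   49.] [-112.  -25.   49.]
60 24 [-118.  -34.   59.] [-99.  27.  65.]
70 45 [-120.  -34.   65.] [-99.  30.  74.]
80 47 [-120.  -36.   75.] [-100.   32.   85.]
90 35 [-119.   26.   85.] [-99.  33.  95.]
100 38 [-120.   24.   95.] [-99.  33. 105.]
```

```bash
python3 - <<'E'
from h import *
c=np.load('clamp.npz');R=c['R'];O=c['O']-R.T@[.002,0]
d=load('side');P=cloud(d);f=d['frame']
u0=int(220+680/465*180-360/465*180)  # col in crop
for v in range(214,238,2): 
  for u in (340,344,348):
    p=P[v,u]; q=R@(p[:2]-O)*1000; print(v,u,f[v,u],q.round(0),round(p[2]*1000,0),end=' | ')
  print()
s=arm.observe();print(s['opening'],s['grip_force'],s['joint_torque'])
E
```

```text
214 340 [20 19 21] [-100.   30.] 95.0 | 214 344 [21 19 22] [-109.   33.] 97.0 | 214 348 [14 16 20] [-118.   31.] 96.0 | 
216 340 [22 22 23] [-102.   27.] 89.0 | 216 344 [23 22 23] [-111.   28.] 89.0 | 216 348 [26 24 25] [-119.   31.] 91.0 | 
218 340 [22 23 22] [-102.   28.] 84.0 | 218 344 [22 22 23] [-111.   28.] 84.0 | 218 348 [49 39 36] [-120.   29.] 85.0 | 
220 340 [21 19 22] [-103.   26.] 78.0 | 220 344 [20 21 21] [-111.   29.] 79.0 | 220 348 [55 40 34] [-162. -112.] -1.0 | 
222 340 [21 20 22] [-103.   28.] 74.0 | 222 344 [22 22 23] [-113.   26.] 73.0 | 222 348 [107 111 116] [-151.  -71.] 16.0 | 
224 340 [19 19 21] [-105.   22.] 65.0 | 224 344 [20 21 23] [-113.   25.] 67.0 | 224 348 [178 184 192] [-146.  -54.] 21.0 | 
226 340 [55 47 39] [-105.   25.] 61.0 | 226 344 [25 25 27] [-114.   25.] 61.0 | 226 348 [83 88 95] [-145.  -49.] 17.0 | 
228 340 [135 117  87] [-109.   10.] 47.0 | 228 344 [87 82 73] [-119.   10.] 47.0 | 228 348 [79 85 91] [-144.  -41.] 16.0 | 
230 340 [175 151 111] [-107.   20.] 47.0 | 230 344 [132 114  84] [-131.  -30.] 17.0 | 230 348 [79 82 90] [-141.  -30.] 17.0 | 
232 340 [221 193 142] [-105.   29.] 47.0 | 232 344 [230 198 147] [-115.   28.] 47.0 | 232 348 [78 84 90] [-139.  -20.] 17.0 | 
234 340 [220 192 141] [-106.   26.] 40.0 | 234 344 [185 161 121] [-116.   26.] 40.0 | 234 348 [53 54 59] [-137.  -12.] 16.0 | 
236 340 [217 181 129] [-107.   26.] 34.0 | 236 344 [163 134  97] [-125.   -3.] 16.0 | 236 348 [53 56 60] [-134.   -2.] 17.0 | 
0.0499683377342117 0.0 [ 7.60742230e-03 -5.04190850e+01 -1.31414044e+01  3.04088672e-02
 -6.59494009e-02 -1.24928038e-04]
```

The side depth shows the fingertips ending near z≈0.057, about 2 cm above the reported TCP, so they closed over the top of the blank. I'll open a little, lower by 1.8 cm and check for contact.

```bash
python3 -m handwheel '[[8,[0,0,0],0],[8,[0,0,0],0],[8,[0,0,0],0],[8,[0,0,0],0],[8,[0,0,-0.8],0],[8,[0,0,-1.2],0],[8,[0,0,-1.6],0],[8,[0,0,-1.8],0],[8,[0,0,-1.8],0]]' 15
python3 -m handwheel '[[5,[0,0,0],0],[5,[0,0,0],0],[5,[0,0,0],0],[5,[0,0,0],0],[5,[0,0,0],0],[5,[0,0,0],0]]'
python3 - <<'E'
from h import *
c=np.load('clamp.npz');R=c['R'];O=c['O']-R.T@[.002,0]
s=arm.observe();print(R@(s['tcp_pos'][:2]-O)*1000,s['contact_force'],s['moment'])
E
```

```text
clock: 4.12
tcp_pos: [0.4471, -0.1444, 0.0199]
eef_rot: [0.0, 0.998, -0.07, -0.0]
contact_force: [-0.6, 0.2, 0.0]
opening: 0.0803
grip_force: 0.0
clock: 4.88
tcp_pos: [0.4472, -0.1444, 0.0202]
eef_rot: [0.0, 0.998, -0.07, 0.0]
contact_force: [-0.4, 0.8, 2.3]
opening: 0.0598
grip_force: 15.0
[-111.50271239   -4.07986536] [-0.35146116  0.7532403   2.29316656] [0.09534101 0.04295789 0.02961011]
```

Gripped at 59.8 mm. Next I'll move it home gradually, turning it parallel.

```bash
python3 -m handwheel '[[5,[0.4,0.08,0],2],[5,[0.8,0.15,0],4.3],[5,[1.2,0.24,0],4.3],[5,[1.4,0.28,0],4.3],[5,[1.4,0.28,0],4.3]]'
python3 -m handwheel '[[5,[0.2,0.1,0],0],[5,[0.4,0.2,0],0],[5,[0.4,0.2,0],0]]'
python3 - <<'E'
from h import *
c=np.load('clamp.npz');R=c['R'];O=c['O']-R.T@[.002,0]
s=arm.observe();print(R@(s['tcp_pos'][:2]-O)*1000,R@s['contact_force'][:2],s['contact_force'][2],s['moment'])
d=load('side');P=cloud(d);f=d['frame'].astype(int)
u,v=np.meshgrid(np.arange(512),np.arange(384))
k=(u>330)&(u<390)&(v>120)&(v<235)&(f.max(2)<60)
Q=np.c_[(P[k][:,:2]-O)@R.T,P[k][:,2]]*1000
for z in range(60,190,8):
  t=Q[abs(Q[:,2]-z)<4]
  if len(t):print(z,len(t),np.percentile(t,3,axis=0).round(),np.percentile(t,97,axis=0).round())
E
```

```text
clock: 5.5
tcp_pos: [0.4609, -0.1413, 0.0202]
eef_rot: [-0.0, 1.0, -0.031, -0.001]
contact_force: [-4.4, 0.3, 7.7]
opening: 0.0594
grip_force: 15.0
clock: 5.88
tcp_pos: [0.4633, -0.1402, 0.0199]
eef_rot: [0.0, 1.0, -0.031, -0.002]
contact_force: [-14.6, -13.9, 7.8]
opening: 0.0594
grip_force: 15.0
[-95.72989563   1.1642137 ] [-13.69975684 -14.79131995] 7.823158279176486 [-2.69189713  2.64680802 -0.32752918]
60 23 [-118.  -33.   59.] [-101.   27.   64.]
68 37 [-119.  -31.   64.] [-99.  28.  72.]
76 41 [-118.  -33.   73.] [-100.   31.   80.]
84 30 [-118.  -30.   80.] [-100.   32.   88.]
92 28 [-119.   26.   89.] [-99.  32.  96.]
100 29 [-119.   24.   96.] [-99.  33. 104.]
108 30 [-119.   30.  104.] [-99.  34. 111.]
116 7 [-118.   32.  112.] [-101.   34.  113.]
132 1 [-133.   77.  135.] [-133.   77.  135.]
140 105 [-136.   42.  137.] [-74.  80. 144.]
148 102 [-137.  -31.  145.] [-75.  80. 152.]
156 96 [-136.  -60.  152.] [-73.  80. 160.]
164 125 [-136.  -40.  160.] [-73.  87. 168.]
172 110 [-134.  -45.  169.] [-73.  88. 176.]
180 166 [-137.  -87.  176.] [-77.  87. 184.]
188 105 [-129.   -8.  184.] [-86.  48. 192.]
```

Contact on both stops (≈14 N each). I'll press slightly more, then release and rise to check.

```bash
python3 -m handwheel '[[5,[0.15,0.1,0],0],[5,[0.15,0.1,0],0],[8,[0,0,0],0],[8,[0,0,0],0],[8,[0,0,0],0],[8,[-1,-0.2,3],0],[8,[-3,-0.5,8],0],[8,[-6,-3,14],0],[8,[-6,-8,19],0],[8,[-6,-14,19],0],[8,[-6,-20,19],0],[8,[-6,-20,19],0],[8,[-6,-20,19],0]]'
python3 - <<'E'
from h import *
c=np.load('clamp.npz');R=c['R'];O=c['O']-R.T@[.002,0]
for n in('side','top'):
  d=grab(n);P=cloud(d);f=d['frame'].astype(int)
  Q=np.dstack([(P[...,:2]-O)@R.T,P[...,2]])*1000
  w=comp((f[...,0]-f[...,2]>25)&(abs(Q[...,2]-47.5)<4)&(abs(Q[...,0]+15)<120)&(abs(Q[...,1])<60))
  B=((onplane(d,pix(w),.048)[:,:2]-O)@R.T)*1000; print(n,w.sum(),cv2.minAreaRect(B.astype(np.float32)),B.min(0),B.max(0))
  for nm,s in (('right',-1),('left',1)):
    xs=np.arange(-95,60,4); e=np.array([max(s*B[abs(B[:,0]-x)<3][:,1],default=np.nan) for x in xs])*s; g=~np.isnan(e)
    print(nm,np.polyfit(xs[g],e[g],1))
d=load('top')
t=cv2.resize(d['frame'][150:305,190:310,::-1],None,fx=3,fy=3)
s=load('side');q=cv2.resize(s['frame'][100:280,220:400,::-1],(465,465))
cv2.imwrite('pics/p3.png',np.hstack([t,q]))
E
```

```text
clock: 7.5
tcp_pos: [0.4049, -0.3392, 0.2096]
eef_rot: [-0.0, 0.999, -0.033, -0.0]
contact_force: [-0.1, 0.5, 0.8]
opening: 0.08
grip_force: 0.0
side 999 ((-16.036407470703125, 7.584430694580078), (61.04554748535156, 178.57720947265625), 89.23887634277344) [-105.42380809  -24.11464838] [73.64977106 39.03042594]
right [-1.41944341e-02 -2.31472524e+01]
left [-1.14964848e-03  3.69455978e+01]
top 129 ((17.32269287109375, -21.30832862854004), (20.396175384521484, 108.47503662109375), 87.27489471435547) [-36.68957094 -30.20374714] [71.29178242 -9.50423891]
right [-1.56164459e-02 -2.89200945e+01]
left [ -0.19071273 -21.40847093]
```

View pics/p3.png

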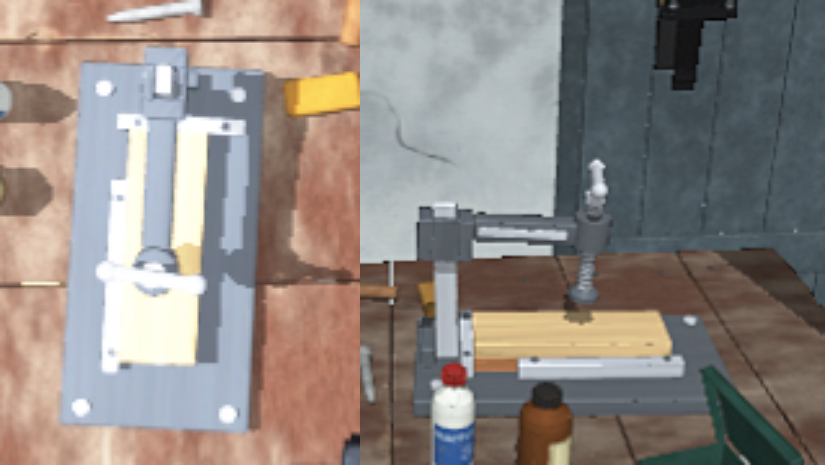

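The image shows the blank against both stops, with its rear at (130..205,130) and its left edge along the side stop, maybe up to 1° askew. I'll regrip and press with a slight counter-clockwise twist to make it flush.

```bash
python3 -m handwheel '[[8,[0,6,0],0],[8,[0,12,0],0],[8,[0,19,-4],0],[8,[3,19.9,-10],0],[8,[5.8,19.9,-15],0],[8,[5.8,19.9,-19],0],[8,[5.8,19.9,-19],0],[8,[5.8,19.9,-19],0],[5,[5.8,19.9,-19],0],[5,[5.8,19.9,-19],0],[5,[5.8,19.9,-19],0],[5,[5.8,19.9,-19],0]]' 25
python3 -m handwheel '[[5,[0.1,0.0,0],1],[5,[0.2,0.1,0],2],[5,[0.4,0.2,0],2],[5,[0.4,0.2,0],2]]'
python3 - <<'E'
from h import *
c=np.load('clamp.npz');R=c['R'];O=c['O']-R.T@[.002,0]
s=arm.observe();q=s['eef_rot'];print('yaw',np.degrees(2*np.arctan2(q[2],q[1])),R@(s['tcp_pos'][:2]-O)*1000,R@s['contact_force'][:2],s['contact_force'][2],s['moment'])
E
```

```text
clock: 9.1
tcp_pos: [0.4635, -0.1409, 0.0211]
eef_rot: [0.0, 0.999, -0.032, 0.001]
contact_force: [-2.0, 0.4, 12.7]
opening: 0.0596
grip_force: 25.0
clock: 9.6
tcp_pos: [0.464, -0.1401, 0.021]
eef_rot: [0.0, 1.0, -0.016, -0.003]
contact_force: [-24.9, -24.3, 19.6]
opening: 0.0595
grip_force: 25.4
yaw -1.7869455581631974 [-95.02679497   1.23634964] [-23.29959979 -25.7823439 ] 19.60582179971 [-4.73737661  4.6898958  -0.98135082]
```

```bash
python3 -m handwheel '[[8,[0,0,0],0],[8,[0,0,0],0],[8,[0,0,0],-1],[8,[-0.2,0,2],-2],[8,[-0.5,0,4],-2],[0,[-5,0.2,4],-2],[0,[-5,0.2,2],-2],[0,[-5,0.2,0],-2],[0,[-5,0.2,-0.7],-2],[0,[-5,0.2,-0.7],-2],[0,[-5,0.2,-0.7],-2],[0,[-5,0.2,-0.7],-2]]' 25
python3 -m handwheel '[[0,[1,-0.06,0],0],[0,[2,-0.12,0],0],[0,[2.7,-0.17,0],0],[0,[2.9,-0.19,0],0],[0,[3.1,-0.2,0],0],[0,[3.1,-0.2,0],0]]'
python3 - <<'E'
from h import *
c=np.load('clamp.npz');R=c['R'];O=c['O']-R.T@[.002,0]
s=arm.observe();q=s['eef_rot'];print('yaw',np.degrees(2*np.arctan2(q[2],q[1])),R@(s['tcp_pos'][:2]-O)*1000,R@s['contact_force'][:2],s['contact_force'][2])
E
```

```text
clock: 11.1
tcp_pos: [0.4174, -0.1367, 0.0135]
eef_rot: [0.0, 0.999, -0.032, 0.0]
contact_force: [-0.0, 0.0, -0.4]
opening: 0.0159
grip_force: 0.0
clock: 11.85
tcp_pos: [0.4426, -0.1372, 0.0127]
eef_rot: [-0.002, 0.999, -0.032, -0.006]
contact_force: [-28.3, -7.1, 17.6]
opening: 0.0006
grip_force: 14.0
yaw -3.6604196478097877 [-116.59552966    2.85666209] [-27.83273972  -8.84546304] 17.57741491617694
```

```bash
python3 -m handwheel '[[0,[-0.5,0,0],0],[0,[-3,0.2,0],0],[0,[-3,0.2,6],0],[0,[-3,0.2,12],0],[0,[-3,0.2,18],0],[0,[-1,0,23],0],[0,[-1,0,23],0],[0,[-1,0,23],0]]'
python3 - <<'E'
from h import *
c=np.load('clamp.npz');R=c['R'];O=c['O']-R.T@[.002,0]
s=arm.observe();t=O+R.T@[.074,0];print('shift cm',(t-s['tcp_pos'][:2])*100, s['tcp_pos'])
d=grab('top');P=cloud(d);f=d['frame'].astype(int);Q=np.dstack([(P[...,:2]-O)@R.T,P[...,2]])*1000
w=(Q[...,2]>140)&(abs(Q[...,1])<30)&(abs(Q[...,0]-70)<12)&(Q[...,2]<180);print('arm at push',w.sum(),np.median(Q[w],0))
d=grab('side');P=cloud(d);f=d['frame'].astype(int);Q=np.dstack([(P[...,:2]-O)@R.T,P[...,2]])*1000
w=comp((f[...,0]-f[...,2]>25)&(abs(Q[...,2]-47.5)<4)&(abs(Q[...,0]+15)<120)&(abs(Q[...,1])<60))
print(cv2.minAreaRect(Q[w][:,:2].astype(np.float32)),Q[w].min(0))
E
```

```text
clock: 12.85
tcp_pos: [0.4378, -0.1383, 0.2423]
eef_rot: [-0.0, 0.999, -0.032, -0.0]
contact_force: [0.0, 0.7, -0.4]
opening: 0.0005
grip_force: 0.0
shift cm [19.48186135 -1.38014053] [ 0.43776937 -0.13827632  0.24230883]
arm at push 142 [ 71.80084851   0.34028911 161.9399365 ]
((-16.13268280029297, 2.533843994140625), (179.9879150390625, 62.21585464477539), 0.8562750816345215) [-105.80490506  -29.76210241   43.56323117]
```

The blank is home: front at −105.8 and length 180. Now the push point on the jaw.

```bash
python3 -m handwheel '[[0,[6,-0.4,0],0],[0,[12,-0.9,0],0],[0,[18,-1.3,0],0],[0,[19.5,-1.4,0],0],[0,[19.5,-1.4,0],0],[0,[19.5,-1.4,-5],0],[0,[19.5,-1.4,-8],0],[0,[19.5,-1.4,-8],0],[0,[19.5,-1.4,-9],0],[0,[19.5,-1.4,-10],0],[0,[19.5,-1.4,-10.5],0],[0,[19.5,-1.4,-10.5],0]]'
python3 - <<'E'
from h import *
c=np.load('clamp.npz');R=c['R'];O=c['O']-R.T@[.002,0]
s=arm.observe();print(R@(s['tcp_pos'][:2]-O)*1000,s['tcp_pos'][2],s['contact_force'],s['moment'])
d=grab('side');cv2.imwrite('pics/p4.png',cv2.resize(d['frame'][80:280,220:400,::-1],None,fx=2.8,fy=2.8))
E
```

```text
clock: 14.45
tcp_pos: [0.6333, -0.1527, 0.1384]
eef_rot: [0.0, 0.999, -0.032, 0.0]
contact_force: [0.2, 1.0, 1.0]
opening: 0.0004
grip_force: 0.1
[74.73570842 -0.53119872] 0.13843493037121785 [0.20949485 0.98946625 0.98036181] [-0.00544971 -0.01184678 -0.06154181]
```

View pics/p4.png

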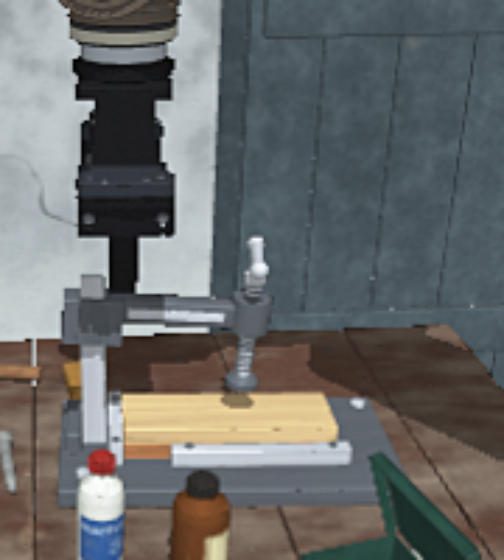

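The finger tip is on the arm beside the bar (122,290), and the body is clear of the bar top at (92,280). Sliding down.

```bash
python3 -m handwheel '[[0,[0,0,-0.4],0],[0,[0,0,-0.8],0],[0,[0,0,-1.2],0],[0,[0,0,-1.6],0],[0,[0,0,-1.6],0]]'
python3 -m handwheel '[[0,[0,0,-0.4],0],[0,[0,0,-0.8],0],[0,[0,0,-1.0],0],[0,[0,0,-1.0],0]]'
```

```text
clock: 15.12
tcp_pos: [0.6332, -0.1526, 0.1224]
eef_rot: [0.0, 0.999, -0.032, 0.0]
contact_force: [-0.4, 0.3, 0.7]
opening: 0.0003
grip_force: 0.7
clock: 15.62
tcp_pos: [0.6333, -0.1527, 0.1125]
eef_rot: [0.0, 0.999, -0.032, 0.0]
contact_force: [-0.8, 0.0, 5.0]
opening: 0.0006
grip_force: 2.2
```

```bash
cat > j.py <<'E'
from h import *
c=np.load('clamp.npz');R=c['R'];O=c['O']-R.T@[.002,0]
d=grab('side');P=cloud(d);Q=np.dstack([(P[...,:2]-O)@R.T,P[...,2]])*1000
f=d['frame'].astype(int)
for x0 in(-60,0,25,50,100):
    w=(abs(Q[...,0]-x0)<6)&(abs(Q[...,1])<22)&(Q[...,2]>95)&(Q[...,2]<172);q=Q[w]
    if len(q):print(x0,len(q),'z min/max',q[:,2].min().round(1),np.percentile(q[:,2],95).round(1))
w=(abs(Q[...,0]+33)<8)&(abs(Q[...,1])<45)&(Q[...,2]>60);print('handle top',Q[w][:,2].max(), 'foot z min',Q[w][:,2].min())
s=arm.observe();print(s['tcp_pos'],s['contact_force'],s['moment'])
E
python3 j.py; python3 -c "
import cv2;from h import *
cv2.imwrite('pics/p5.png',cv2.resize(load('side')['frame'][80:280,220:400,::-1],None,fx=2.8,fy=2.8))"
```

```text
0 57 z min/max 107.3 127.0
25 59 z min/max 106.7 128.2
50 55 z min/max 110.4 130.1
100 171 z min/max 95.7 167.7
handle top 433.3175566646501 foot z min 60.666943955852595
[ 0.63334142 -0.15265408  0.11238182] [-0.99627034 -0.45776737  5.27059741] [-0.00379965  0.11209717 -0.0112803 ]
```

View pics/p5.png

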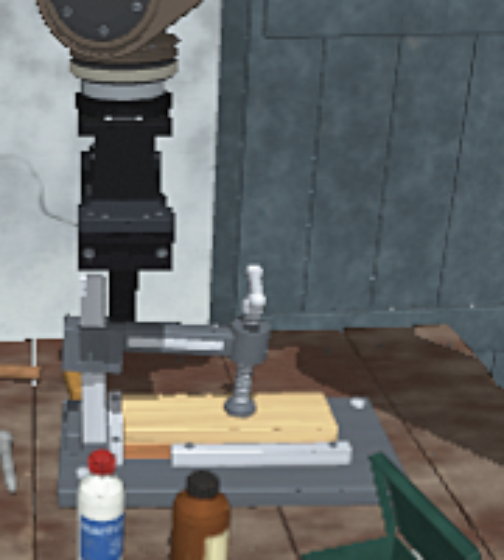

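The jaw slides with the push, and its foot at (240,405) is now just above the blank. Continuing until it binds.

```bash
python3 -m handwheel '[[0,[0,0,-0.3],0],[0,[0,0,-0.6],0],[0,[0,0,-0.9],0],[0,[0,0,-0.9],0]]'
python3 -m handwheel '[[0,[0,0,-0.2],0],[0,[0,0,-0.4],0],[0,[0,0,-0.6],0],[0,[0,0,-0.6],0]]'; python3 j.py
```

```text
clock: 16.18
tcp_pos: [0.6339, -0.1527, 0.1033]
eef_rot: [0.0, 0.999, -0.032, 0.001]
contact_force: [1.8, -0.3, 2.8]
opening: 0.0002
grip_force: 1.7
clock: 16.68
tcp_pos: [0.6339, -0.1528, 0.0977]
eef_rot: [0.0, 0.999, -0.032, 0.001]
contact_force: [4.0, -0.4, 7.4]
opening: 0.0004
grip_force: 3.7
0 58 z min/max 102.0 122.2
25 59 z min/max 100.1 120.8
50 55 z min/max 99.8 119.4
100 155 z min/max 95.0 159.7
handle top 422.5993143775403 foot z min 60.06625063718829
[ 0.63389631 -0.1527909   0.09772492] [ 3.04513279 -0.98418401  7.31947665] [-0.06174038 -0.59657596 -0.01575507]
```

```bash
python3 -m handwheel '[[0,[0,0,-0.15],0],[0,[0,0,-0.3],0],[0,[0,0,-0.3],0]]'
python3 -m handwheel '[[0,[0,0,-0.15],0],[0,[0,0,-0.25],0],[0,[0,0,-0.25],0]]'; python3 j.py
```

```text
clock: 17.1
tcp_pos: [0.6343, -0.1528, 0.0961]
eef_rot: [0.001, 0.999, -0.032, 0.002]
contact_force: [0.7, 1.2, 17.5]
opening: 0.0006
grip_force: 8.7
clock: 17.48
tcp_pos: [0.6345, -0.1529, 0.0947]
eef_rot: [0.001, 0.999, -0.032, 0.002]
contact_force: [-1.0, 1.8, 27.5]
opening: 0.0004
grip_force: 13.4
0 60 z min/max 99.1 120.6
25 56 z min/max 99.8 119.0
50 55 z min/max 97.2 117.3
100 151 z min/max 95.1 157.2
handle top 420.93360745634703 foot z min 60.267877156390206
[ 0.63448085 -0.15293382  0.09469474] [-0.61832951  1.63308078 26.55938232] [ 0.34974536  0.35571859 -0.04125717]
```

Bound at 27 N with the arm tilted up. Rising, then locating the handle with the side camera.

```bash
python3 -m handwheel '[[0,[0,0,3],0],[0,[0,0,8],0],[3.5,[0,0,13],10],[3.5,[0,0,14],20],[3.5,[0,0,14],30],[3.5,[-3,0.2,14],40],[3.5,[-6,0.4,14],50],[3.5,[-10.2,0.7,14],60],[3.5,[-10.2,0.7,14],70],[3.5,[-10.2,0.7,14],80],[3.5,[-10.2,0.7,14],85],[3.5,[-10.2,0.7,14],85],[3.5,[-10.2,0.7,14],85]]' 25
cat > k.py <<'E'
from h import *
c=np.load('clamp.npz');R=c['R'];O=c['O']-R.T@[.002,0]
d=grab('side');P=cloud(d);Q=np.dstack([(P[...,:2]-O)@R.T,P[...,2]])*1000
f=d['frame'].astype(int)
w=(abs(Q[...,0]+30)<40)&(abs(Q[...,1])<50)&(Q[...,2]>145)&(Q[...,2]<185)&(f.min(2)>95);q=Q[w]
print(len(q),q.min(0).round(1),q.max(0).round(1),np.median(q,0).round(1))
vx,vy,_,_=cv2.fitLine(q[:,:2].astype(np.float32),cv2.DIST_HUBER,0,.01,.01).ravel();print('rod angle clamp',np.degrees(np.arctan2(vy,vx)))
s=arm.observe();e=s['eef_rot'];print('tcp clamp',R@(s['tcp_pos'][:2]-O)*1000,s['tcp_pos'],'tool x yaw',np.degrees(2*np.arctan2(e[2],e[1])),s['joint_pos'][[0,5]],s['contact_force'])
cv2.imwrite('pics/%s.png'%__import__('sys').argv[1],cv2.resize(d['frame'][60:280,220:400,::-1],None,fx=2.6,fy=2.6))
E
python3 k.py p6;python3 j.py
```

```text
clock: 19.15
tcp_pos: [0.5308, -0.1455, 0.2312]
eef_rot: [-0.0, 0.759, 0.651, -0.0]
contact_force: [0.0, 0.1, 0.2]
opening: 0.035
grip_force: 0.0
82 [-34.5 -27.1 145.2] [-16.2  38.4 170.1] [-24.8  10.3 166.6]
rod angle clamp 84.761505
tcp clamp [-27.86727768   0.12231583] [ 0.53093297 -0.14550391  0.23123937] tool x yaw 81.20117114004466 [-0.38747814 -0.23390712] [ 0.29033189 -0.12609625 -0.78458433]
0 57 z min/max 100.9 121.4
25 55 z min/max 99.7 119.3
50 55 z min/max 96.3 117.5
100 167 z min/max 95.4 166.9
handle top 481.3181179387532 foot z min 61.277805560950135
[ 0.53099844 -0.14553841  0.23136502] [ 0.15571045 -0.16486356  0.03347953] [ 0.07189251 -0.0879207  -0.03198059]
```

View pics/p6.png

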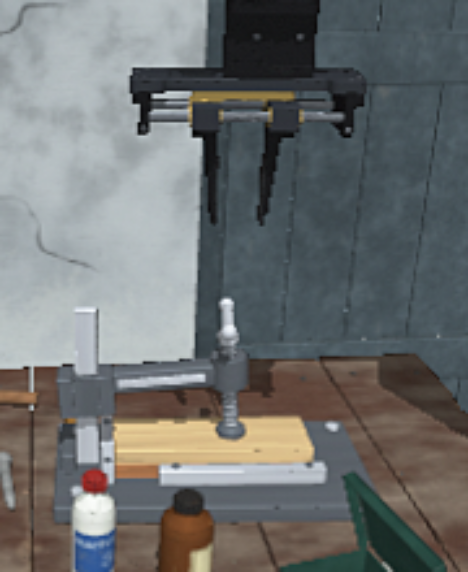

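The foot at (230,430) stands on the blank, the arm is tilted up, and the fingers are aligned across the handle at (227,320). Lowering and gripping.

```bash
python3 -m handwheel '[[3.5,[0.25,0,-4],0],[3.5,[0.25,0,-7],0],[3.5,[0.25,0,-8.5],0],[3.5,[0.25,0,-9.2],0],[3.5,[0.25,0,-9.2],0],[0,[0.25,0,-9.2],0],[0,[0.25,0,-9.2],0],[0,[0.25,0,-9.2],0],[0,[0.25,0,-9.2],0]]' 30
```

```text
clock: 20.38
tcp_pos: [0.5339, -0.1457, 0.1399]
eef_rot: [0.0, 0.759, 0.651, 0.0]
contact_force: [1.5, -0.3, 1.4]
opening: 0.0094
grip_force: 30.0
```

Gripped on the 10 mm bar. Turning clockwise ~110°.

```bash
python3 -m handwheel '[[0,[0,0,-0.03],-9],[0,[0,0,-0.06],-18],[0,[0,0,-0.09],-27],[0,[0,0,-0.12],-36],[0,[0,0,-0.16],-45],[0,[0,0,-0.19],-54],[0,[0,0,-0.22],-63],[0,[0,0,-0.25],-72],[0,[0,0,-0.28],-81],[0,[0,0,-0.31],-90],[0,[0,0,-0.34],-99],[0,[0,0,-0.38],-108],[0,[0,0,-0.38],-112],[0,[0,0,-0.38],-112]]'
python3 - <<'E'
from h import *
s=arm.observe();e=s['eef_rot'];print('yaw',np.degrees(2*np.arctan2(e[2],e[1])),s['moment'],s['joint_pos'][[0,5]])
E
```

```text
clock: 22.12
tcp_pos: [0.5342, -0.1446, 0.1373]
eef_rot: [-0.001, 0.964, -0.265, 0.001]
contact_force: [-1.6, 8.8, 15.5]
opening: 0.0093
grip_force: 30.1
yaw -30.752764286061737 [1.8138786  0.43834914 0.11104566] [-0.38447102  1.72189628]
```

```bash
python3 -m handwheel '[[3.5,[0,0,0.15],0],[3.5,[0,0,0.15],0],[3.5,[0,0,0.15],0],[3.5,[0,0,3],0],[3.5,[0,0,6],10],[3.5,[0,0,6],20],[3.5,[0,0,6],30],[3.5,[0,0,6],40],[3.5,[0,0,6],50],[3.5,[0,0,6],60],[3.5,[0,0,6],70],[3.5,[0,0,6],80],[3.5,[0,0,6],90],[3.5,[0,0,6],100],[3.5,[0,0,6],110],[3.5,[0,0,6],120],[3.5,[0,0,6],130],[3.5,[0,0,6],140],[3.5,[0,0,6],150],[3.5,[0,0,6],160]]'
python3 -m handwheel '[[3.5,[0,0,0],10],[3.5,[0,0,0],20],[3.5,[0,0,0],20]]'
python3 k.py p7; python3 j.py
```

```text
clock: 24.62
tcp_pos: [0.5335, -0.1457, 0.1955]
eef_rot: [-0.0, 0.426, 0.905, -0.0]
contact_force: [-0.1, -0.5, 0.0]
opening: 0.0349
grip_force: 0.0
clock: 25.0
tcp_pos: [0.5336, -0.1457, 0.1955]
eef_rot: [-0.0, 0.265, 0.964, 0.0]
contact_force: [0.2, 0.2, 0.1]
opening: 0.035
grip_force: 0.0
164 [-56.7 -10.4 145.2] [  6.   22.6 171.8] [-24.9   5.6 163. ]
rod angle clamp -25.957186
tcp clamp [-25.23441207   0.15719408] [ 0.53356276 -0.14563586  0.1955442 ] tool x yaw 149.0709776867667 [-0.3859179 -1.4169288] [-0.261885  -0.0619808  0.2555654]
-60 4 z min/max 160.9 167.0
0 88 z min/max 101.4 165.6
25 56 z min/max 99.9 121.3
50 57 z min/max 97.1 118.9
100 170 z min/max 95.6 167.7
handle top 446.26309718720086 foot z min 61.14054978019961
[ 0.53358223 -0.1456302   0.19560271] [-0.56009925 -0.38934797  0.1137822 ] [ 0.0398704  -0.14707468 -0.00124776]
```

View pics/p7.png

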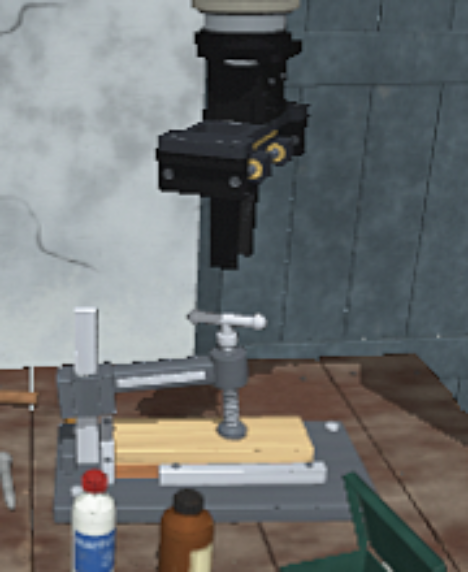

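The handle has turned about 110° (now (190..265,320)) and the foot is still on the blank. Regripping and turning about 100° more.

```bash
python3 -m handwheel '[[3.5,[0,0,-3],0],[3.5,[0,0,-5],0],[3.5,[0,0,-5.9],0],[3.5,[0,0,-5.9],0],[0,[0,0,-5.9],0],[0,[0,0,-5.9],0],[0,[0,0,-5.9],0],[0,[0,0,-5.9],0]]' 35
python3 -m handwheel '[[0,[0,0,-0.02],-9],[0,[0,0,-0.05],-18],[0,[0,0,-0.07],-27],[0,[0,0,-0.1],-36],[0,[0,0,-0.12],-45],[0,[0,0,-0.15],-54],[0,[0,0,-0.17],-63],[0,[0,0,-0.2],-72],[0,[0,0,-0.22],-81],[0,[0,0,-0.25],-90],[0,[0,0,-0.25],-98],[0,[0,0,-0.25],-98]]'
python3 - <<'E'
from h import *
s=arm.observe();e=s['eef_rot'];print('yaw',np.degrees(2*np.arctan2(e[2],e[1])),s['moment'],s['joint_pos'][[0,5]])
E
```

```text
clock: 26.1
tcp_pos: [0.5344, -0.1447, 0.1372]
eef_rot: [0.001, 0.265, 0.964, 0.001]
contact_force: [4.8, 5.8, 1.0]
opening: 0.009
grip_force: 35.0
clock: 27.6
tcp_pos: [0.5355, -0.1453, 0.1356]
eef_rot: [0.001, 0.902, 0.432, 0.002]
contact_force: [6.1, 5.3, 6.5]
opening: 0.009
grip_force: 35.1
yaw 51.183457224296234 [ 0.82062145 -1.0996659   0.13387014] [-0.3847196   0.29174069]
```

```bash
python3 -m handwheel '[[3.5,[-0.1,-0.05,0.1],0],[3.5,[-0.1,-0.05,0.1],0],[3.5,[-0.1,-0.05,0.1],0],[3.5,[-0.1,0,3],0],[3.5,[0,0,8],0],[3.5,[0,0,14],0],[3.5,[-2,-6,16],0],[3.5,[-4,-12,16],0],[3.5,[-6,-18,16],0],[3.5,[-6,-24,16],0],[3.5,[-6,-24,16],0],[3.5,[-6,-24,16],0]]'
python3 k.py p8; python3 j.py; python3 - <<'E'
from h import *
c=np.load('clamp.npz');R=c['R'];O=c['O']-R.T@[.002,0]
d=load('side');P=cloud(d);f=d['frame'].astype(int);Q=np.dstack([(P[...,:2]-O)@R.T,P[...,2]])*1000
w=comp((f[...,0]-f[...,2]>25)&(abs(Q[...,2]-47.5)<4)&(abs(Q[...,0]+15)<120)&(abs(Q[...,1])<60))
print(cv2.minAreaRect(Q[w][:,:2].astype(np.float32)),Q[w].min(0))
d=grab('top');a=cv2.resize(d['frame'][140:305,160:330,::-1],None,fx=2.3,fy=2.3)
b=cv2.resize(load('side')['frame'][60:280,220:400,::-1],(310,a.shape[0]))
cv2.imwrite('pics/fin.png',np.hstack([a,b]))
E
```

```text
clock: 29.1
tcp_pos: [0.4734, -0.3853, 0.2938]
eef_rot: [-0.001, 0.902, 0.433, -0.0]
contact_force: [-1.1, 0.3, -0.8]
opening: 0.0345
grip_force: 0.0
123 [-46.2 -23.1 145.1] [ -1.5  34.9 169.2] [-24.6   6.6 163.1]
rod angle clamp 54.86133
tcp clamp [ -69.86810383 -242.20205788] [ 0.4736689  -0.38468167  0.29409914] tool x yaw 51.316366288836335 [-0.79039971 -0.1152984 ] [ 0.37824328 -0.43928335 -0.2100411 ]
0 60 z min/max 103.2 126.1
25 58 z min/max 102.5 123.3
50 56 z min/max 98.2 120.2
100 178 z min/max 95.1 169.0
handle top 169.08869242249557 foot z min 60.12590719556405
[ 0.47386364 -0.38441801  0.29435785] [0.03149269 0.33741367 0.38780785] [-0.00592984 -0.05764485  0.00915264]
((-15.872032165527344, 2.7202091217041016), (179.69847106933594, 61.932640075683594), 0.9115518927574158) [-105.91510015  -29.51425191   43.50055283]
```

View pics/fin.png

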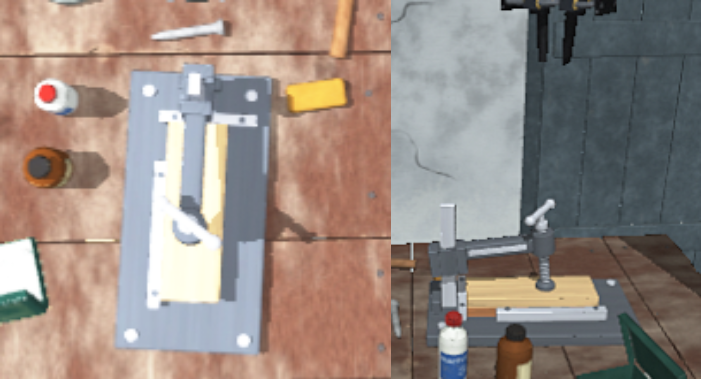

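The final views show the blank unmoved against both stops, the jaw tilted up more than before (about 0.12 rad), and the handle turned about 210°. The bottles, wax block and punch stand where they were. Handing in.

```bash
python3 -c "
from rig import arm
print(arm.job_done())"
```

```text
the job is handed in; nothing more can be done
None
```

The job is handed in: the blank is home against both stops, the jaw was pushed down until it bound at about 27 N, and the handle was turned about 210° clockwise; the clamping force wasn't measured (about 32 N by the given figures), the bottles, wax block and punch look undisturbed, and no verdict came back.

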